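# Find the rattling parts case and hold it out

### The job

One of the three sealed blue parts cases has something loose inside: pick the cases up one at a time, shake each in the air by rocking it end over end (clearly, some 20 to 30 degrees each way), and stand it upright along a bay of the aluminium tray before you take the next, so that they make a neat row. Then present the one that rattles: finish while holding it level and still above the round green pad at the front, its underside at least 10 cm (say 13 cm) above the table, the two quiet cases standing in their bays (if the last one rattles, it can go straight to the pad). Leave the ink jar, tape roll, spray bottle, ink knife and squeegee where they are.

Things in the scene. Friction and masses are not known exactly. Their poses are not given: they have to be found in the camera images.
- case_a: sealed blue plastic case, black lid with a white label, a steel latch on each end. 130 mm long (its x; latches 3 mm more each end, looks only), 60 mm wide (its y: grip across this), 54 mm tall, 0.4 to 0.65 kg with contents. Origin at the centre of its underside, z up. The three look alike; which one rattles changes every time and the letters tell nothing
- case_b: as case_a. The contents of a case (0.18 to 0.28 kg, unseen) are either packed tight in its middle (quiet), or one loose steel ball that rolls freely along the case's length, up to 41 mm either way from the middle, when it is tipped: the load shifts to the low end and knocks there (it rattles). Exactly one case has the ball
- case_c: as case_a and case_b
- tray: fixed low aluminium tray, 164 mm (its x) by 310 mm (its y), floor 4 mm above the table, with three bays side by side along its y; origin on the table under its centre
- bay0 (a point): centre of the left (+y) bay's yellow floor, 4 mm above the table, axes as the tray's; the bay is 148 mm long along the tray's x and 77 mm wide, between ribs that rise 8 mm above its floor (top 12 mm above the table); bay centres are 100 mm apart
- bay1 (a point): centre of the middle bay's yellow floor, 4 mm above the table, axes as the tray's; the bay is 148 mm long along the tray's x and 77 mm wide, between ribs that rise 8 mm above its floor (top 12 mm above the table); bay centres are 100 mm apart
- bay2 (a point): centre of the right (-y) bay's yellow floor, 4 mm above the table, axes as the tray's; the bay is 148 mm long along the tray's x and 77 mm wide, between ribs that rise 8 mm above its floor (top 12 mm above the table); bay centres are 100 mm apart
- pad: round green pad with a white ring, 84 mm across and 2 mm thick, fixed on the table at the front; origin at the centre of its underside
- ink_jar: small black ink jar, 54 mm across, 62 mm tall, bystander; origin under its centre
- tape_roll: roll of tan tape lying flat, 72 mm across, 24 mm tall, bystander; origin under its centre
- spray_bottle: white spray bottle with a red trigger, 68 mm across, 207 mm tall, bystander; origin under its centre
- ink_knife: ink knife (spatula) lying flat beyond the cases on the right, bystander; origin under its middle
- squeegee: wooden squeegee with a yellow blade, 240 mm long, 30 mm tall, lying across at the far side, bystander; origin under its wooden bar
Mind the look-alikes: they are no part of the job. Leave any orange or yellow look-alike of the case_b alone.

How it is judged:
By the outcome, as a careful person would: the job done as asked, in the order asked, and still so for the second after the job is handed in, while the arm keeps its last pose, push and grip.
It also fails if it takes over 72 s, if anything falls off the work surface, if the arm or the gripper's body presses on something with over 40 N, if the wrist force passes 120 N, or if a joint passes its speed limit or range.

### The arm

A 6-joint arm with a two-finger parallel gripper is mounted at the origin on the work surface. World frame = base frame: x ahead of the robot, y to its left, z up, the work surface at z = 0. Lengths are in m, angles in rad, forces in N, time in s.
With the tool pointing down it reaches from about 0.35 to 0.975 m from the base axis. Payload 4.9 kg.
Tool frame: the origin (TCP) lies on the mounting face of the last link; the fingertips stand 173 mm ahead of it and the grasp point (between the pads) lies 155 mm ahead of it (tcp_to_grasp is the distance from the TCP to the grasp point, in m); z points along the fingers, y is the line along which they close (so a half turn about z gives the same grasp; the last joint's range is limited). The gripper opens to 85 mm and grips with 20 to 120 N. Pads are 22 mm wide; open, the fingers measure 114 mm over their backs; the gripper's body (76 mm by 85 mm) begins 54 mm behind the grasp point. The pads swing forward as they close: fully open they stand 13 mm farther back than shut.
Start: joints at [-1.436, 0.053, 1.613, -0, 1.476, -0.119], TCP at [0.157, -0.605, 0.405] pointing down, gripper open.
Joint ranges: [-3.01, 3.01], [-1.01, 2.22], [0.06, 2.58], [-1.02, 4.17], [0.09, 2.62], [-3.14, 3.14]. Speed limits (rad/s): [2.57, 2.57, 3.14, 3.14, 3.14, 3.14].

### API

Orientations are given as a rotation vector (axis times angle).
In Python, from station import get_obs, get_image, calibration, finish_job, tcp_to_grasp gives the robot as it stands. The module is installed in compiled form; this text tells all that it offers.
- The arm moves only by the tool arm_command, never from a script. Its argument "plan" is a list that holds one entry, the list of rows, each a list of 6 numbers: the shift along the tool's x, y, z in cm, then the turn, a rotation vector about the tool's x, y, z in rad. A call has 1 to 12 rows; each row is the pose to reach, as a shift and turn from the pose commanded when the call began, along the tool's axes at that moment; what a row does not reach only later rows make up. A row lasts 1/12 s, in which the tool goes at most 41.7 mm and 7.16 degrees, less where a joint would pass 70% of its speed; a pose out of reach is approached as far as the arm can. A call with a gripper value outside its range is refused whole. "gripper" is the closure, from -1 (fully open) to 1 (shut), set as the call begins (left out, the last holds). The fingers move at their own pace and stop on an object; "force" is the grip in N (left out, the last holds). Time passes only in rows, so rows that repeat a pose let the fingers close. It gives the time, the measured TCP pose, the force, the opening and the grip force at its end, in the units of the state.
- get_obs(): the state, without advancing time (a new reading comes with each control period).
- get_image(name): name is "scene" or "side" or "wrist"; returns (picture, depth): 400x640x3 uint8, blue, green, red; 400x640 float32, m along the optical axis (not along the pixel's ray), 0 where there is no reading.
- calibration(name): a dict with "fx", "fy", "cx", "cy" (pixels), "pose" (4x4, takes a point from camera to world coordinates). Camera axes: x right, y up, looking along -z (the intrinsics and any distortion apply to the point x, -y, -z); pixel columns grow to the right and rows downward; lengths in m; the calibration is good to about 2 mm. A picture is of the moment at which its call begins: read the wrist's pose just before it. calibration takes no time and is no camera call; for the wrist camera it gives the pose at the moment of the call.
- finish_job(): hands the job in; it is judged then, once.
The state is a dict: "t": time; "q": joint angles; "dq": joint speeds; "effort": joint torques, N m; "tool_pos": TCP position; "tool_rot": TCP orientation; "contact_force": force on the tool from outside, world axes, zero at the start; "wrist_torque": the same for the moment, N m; "opening": finger opening in m; "grip_force": force on a finger pad.
Only numpy, scipy, OpenCV 4.12 (cv2) and the standard library are available. Lean on these libraries where they do the work, as an engineer would, in place of code of your own. Each camera call takes 0.05 s, during which the arm holds its last target. There are 200 camera calls.

## Working session

There is one attempt and no reset: what is moved stays moved. The work goes in short steps, Python scripts to look and compute and a tool call to move; the robot and the scene stay as the last step left them, time stands still between calls to the robot, and variables do not carry over. Pictures are saved under pics/ and viewed, at most 10 in all, crops included, and the job is handed in when it is done.

Besides the shell and the picture viewer there is one more tool, called after "Request:" in YAML: its name, and indented under it one key for each argument. arm_command: Moves the arm, as the interface text tells. Its arguments: {"type":"object","properties":{"plan":{"type":"array"},"gripper":{"type":"number"},"force":{"type":"number"}},"required":["plan"]}

```bash
mkdir -p pics; cat > h.py <<'E'
import numpy as np, cv2
from station import *
from scipy.spatial.transform import Rotation as R
def P(cal,d,u,v):
    z=d[v,u] if np.ndim(d) else d
    p=np.array([(u-cal['cx'])/cal['fx']*z,-(v-cal['cy'])/cal['fy']*z,-z,1])
    return (cal['pose']@p)[:3]
def cloud(cal,d):
    v,u=np.mgrid[0:400,0:640]
    p=np.stack([(u-cal['cx'])/cal['fx']*d,-(v-cal['cy'])/cal['fy']*d,-d,np.ones_like(d)],-1)
    w=(p@cal['pose'].T)[...,:3]; w[d==0]=np.nan
    return w
E
python3 - <<'E'
from h import *
for n in ['scene','side']:
    im,d=get_image(n); c=calibration(n); print(n,c); cv2.imwrite(f'pics/{n}0.png',im); np.save(f'{n}.npy',d)
o=get_obs();print(o, tcp_to_grasp)
E
```

```text
scene {'fx': 373.60868751223893, 'fy': 373.60868751223893, 'cx': 321.7380730029287, 'cy': 196.88994309916987, 'pose': array([[ 0.87339402, -0.33403499,  0.35440586,  0.87426678],
       [ 0.48675567,  0.62243934, -0.61289329, -0.6450211 ],
       [-0.01586835,  0.70780639,  0.70622823,  0.74676365],
       [ 0.        ,  0.        ,  0.        ,  1.        ]])}
side {'fx': 439.1102528381677, 'fy': 439.1102528381677, 'cx': 322.4353468672814, 'cy': 193.05708678572432, 'pose': array([[-0.97371825,  0.18532062, -0.13239731,  0.34139516],
       [-0.22742764, -0.75995172,  0.60889247,  0.85202165],
       [ 0.01222476,  0.62300052,  0.78212589,  1.18109398],
       [ 0.        ,  0.        ,  0.        ,  1.        ]])}
{'t': 0.1, 'q': array([-1.43603709e+00,  5.33347894e-02,  1.61414898e+00, -4.17296469e-05,
        1.47600110e+00, -1.19011605e-01]), 'dq': array([-0.00040136, -0.0013626 , -0.00384263, -0.00132157,  0.00046762,
        0.00130515]), 'effort': array([-3.25058090e-05, -3.94903135e+01, -3.71362281e+01, -9.03575506e-05,
        3.91333466e-03, -1.38245281e-05]), 'tool_pos': array([ 0.1568671 , -0.60475072,  0.40356301]), 'tool_rot': array([-3.11445947e+00, -3.97320343e-01,  8.85962073e-05]), 'contact_force': array([-0.32278804,  0.79955981, -0.19430158]), 'wrist_torque': array([ 0.0206194 ,  0.00940834, -0.01481452]), 'grip_force': 0.0, 'opening': 0.08516805162668722} 0.1547
```

View pics/scene0.png

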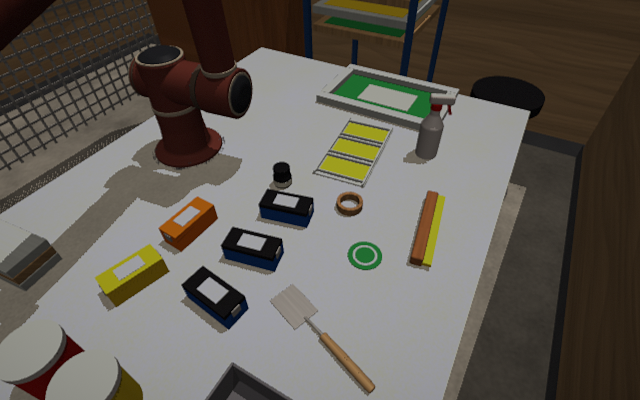

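View pics/side0.png

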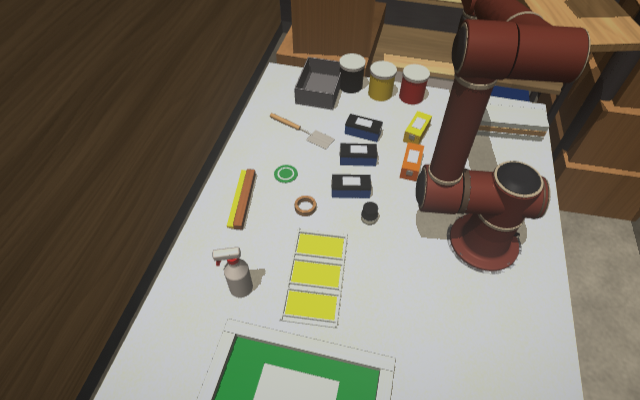

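Scene: three blue, black-lidded cases at (287,206), (252,248) and (214,296). The look-alikes are orange (188,222) and yellow (132,273), and only the blue ones fit the description. The tray's yellow bays are at (366,131), (355,148) and (344,168), the pad is at (365,255), the ink jar at (282,175), and the tape roll at (349,204).

```bash
python3 - <<'E'
from h import *
im={n:cv2.imread(f'pics/{n}0.png') for n in ['scene','side']}
seeds={'scene':dict(near=(287,206),mid=(252,248),far=(214,296),orange=(188,210),yellow=(132,265),jar=(282,167),tape=(349,197)),
'side':dict(near=(352,182),mid=(358,151),far=(364,124),orange=(413,155),yellow=(418,124),jar=(370,208),tape=(306,200))}
for n in im:
    c=calibration(n); w=cloud(c,np.load(f'{n}.npy'))
    for k,(u,v) in seeds[n].items():
        lo,hi={'jar':(.045,.075),'tape':(.016,.03)}.get(k,(.046,.064))
        m=((w[...,2]>lo)&(w[...,2]<hi)).astype(np.uint8)
        nl,l=cv2.connectedComponents(m,connectivity=4)
        yy,xx=np.nonzero(l); i=np.argmin((xx-u)**2+(yy-v)**2); L=l[yy[i],xx[i]]
        p=w[l==L]; r=cv2.minAreaRect((p[:,:2]*1000).astype(np.float32))
        print(n,k,len(p),np.round(r[0]),np.round(r[1]),round(r[2],1),'z',round(float(np.median(p[:,2])),4))
    hsv=cv2.cvtColor(im[n],cv2.COLOR_BGR2HSV)
    for nm,lo,hi in [('bay',(24,120,80),(34,255,255)),('pad',(50,100,50),(80,255,255))]:
        m=cv2.inRange(hsv,lo,hi); m[(np.nan_to_num(w[...,2],nan=9)>.03)]=0
        nl,l,s,_=cv2.connectedComponentsWithStats(m)
        for j in range(1,nl):
            if 150<s[j,4]<3000:
                p=w[l==j]; r=cv2.minAreaRect((p[:,:2]*1000).astype(np.float32)); print(n,nm,s[j,4],np.round(r[0]),np.round(r[1]),round(r[2],1),round(float(np.median(p[:,2])),4))
E
```

```text
scene near 958 [ 451. -100.] [133.  64.] 13.0 z 0.0556
scene mid 1270 [ 454. -253.] [134.  63.] 12.1 z 0.0555
scene far 1680 [ 459. -396.] [ 61. 135.] 83.1 z 0.0557
scene orange 1094 [ 259. -265.] [134.  64.] 87.1 z 0.056
scene yellow 1545 [ 256. -442.] [135.  65.] 74.6 z 0.0561
scene jar 214 [370.  -1.] [47. 47.] 57.4 z 0.0626
scene tape 281 [583.   5.] [70. 72.] 43.8 z 0.0241
scene bay 457 [480. 342.] [139.  75.] 6.8 0.0061
scene bay 538 [490. 244.] [139.  71.] 5.8 0.006
scene bay 645 [499. 144.] [140.  69.] 4.8 0.006
scene bay 581 [814.  27.] [ 21. 240.] 8.3 0.0205
scene pad 573 [ 100. 1157.] [418. 105.] 0.2 0.0213
scene pad 1315 [449. 602.] [190. 370.] 89.7 0.009
scene pad 314 [ 690. -125.] [81. 81.] 16.7 0.0029
scene pad 223 [ 691. -125.] [44. 44.] 26.1 0.0042
side near 567 [450. -97.] [134.  65.] 13.3 z 0.0524
side mid 474 [ 452. -251.] [133.  71.] 10.6 z 0.0519
side far 408 [ 459. -394.] [ 70. 134.] 81.2 z 0.0517
side orange 477 [ 260. -262.] [137.  60.] 87.0 z 0.0522
side yellow 393 [ 257. -439.] [138.  62.] 74.1 z 0.052
side jar 181 [369.   3.] [47. 48.] 61.3 z 0.0594
side tape 171 [583.  10.] [67. 73.] 18.4 z 0.0212
side bay 308 [819.  22.] [ 27. 259.] 8.2 0.0179
side bay 814 [501. 139.] [140.  71.] 6.2 0.0027
side bay 947 [491. 239.] [140.  72.] 4.9 0.003
side bay 1109 [481. 339.] [140.  71.] 5.7 0.003
```

```bash
python3 -c "
import cv2
a=cv2.imread('pics/scene0.png')[150:340,80:400]
cv2.imwrite('pics/crop0.png',cv2.resize(a,None,fx=2.5,fy=2.5,interpolation=2))"
```

```text
(no output)
```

View pics/crop0.png

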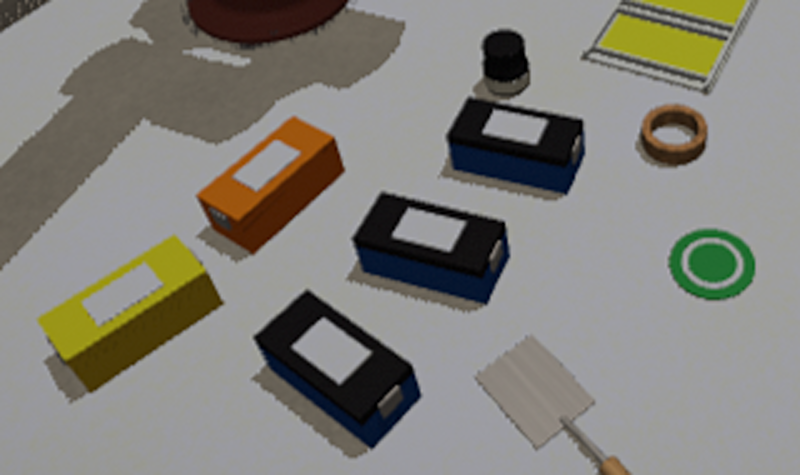

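Confirmed: the three black-lidded blue cases are the ones to move. Their sizes and heights match the description. Next I go above the nearest one.

```bash
cat >> h.py <<'E'
def base(yaw):
    c,s=np.cos(yaw),np.sin(yaw); return np.array([[c,s,0],[s,-c,0],[0,0,-1.]])
def rows(*tg,start=None):
    """targets (x,y,z of grasp in m, yaw deg, [tilt rad]); each relative to the previous one (one call each)"""
    o=get_obs(); p=o['tool_pos']; M=R.from_rotvec(o['tool_rot']).as_matrix()
    print('t',round(o['t'],2),'grasp',np.round(p+M[:,2]*tcp_to_grasp,4),'yaw',round(np.degrees(np.arctan2(M[1,0],M[0,0])),2),'tilt',np.round(M[2],3),'open',round(o['opening'],4))
    for t in tg:
        B=base(np.radians(t[3])); q=np.array(t[:3])-B[:,2]*tcp_to_grasp
        print(t,'->',np.round(M.T@(q-p)*100,2),np.round(R.from_matrix(M.T@B).as_rotvec(),3), 'n>=%.1f'%(np.linalg.norm(q-p)/.0417))
        p,M=q,B
E
python3 -c "
from h import *
rows((.4505,-.0985,.16,13),(.4505,-.0985,.033,13))"
```

```text
t 0.1 grasp [ 0.1568 -0.6045  0.2489] yaw 14.54 tilt [ 0.    -0.002 -1.   ] open 0.0852
(0.4505, -0.0985, 0.16, 13) -> [ 41.13 -41.61   8.97] [-0.002 -0.     0.027] n>=14.2
(0.4505, -0.0985, 0.033, 13) -> [ 0.   0.  12.7] [0. 0. 0.] n>=3.0
```

Request:
arm_command:
  plan:
    - [[41.1,-41.6,6,0,0,0.027],[41.1,-41.6,6,0,0,0.027],[41.1,-41.6,6,0,0,0.027],[41.1,-41.6,6,0,0,0.027],[41.1,-41.6,6,0,0,0.027],[41.1,-41.6,6,0,0,0.027],[41.1,-41.6,6,0,0,0.027],[41.1,-41.6,6,0,0,0.027],[41.1,-41.6,6,0,0,0.027],[41.1,-41.6,6,0,0,0.027],[41.1,-41.6,6,0,0,0.027],[41.1,-41.6,6,0,0,0.027]]
  gripper: -1
  force: 80

```text
t: 1.1
tool_pos: [0.4067, -0.1726, 0.3533]
tool_rot: [3.121, 0.355, 0.0]
contact_force: [0.3, -1.1, 0.2]
opening: 0.0855
grip_force: 0.0
```

```bash
python3 -c "
from h import *
rows((.4505,-.0985,.16,13),(.4505,-.0985,.033,13))
print(get_obs()['q'])"
```

```text
t 1.1 grasp [ 0.4068 -0.1726  0.1986] yaw 12.98 tilt [ 0.  0. -1.] open 0.0855
(0.4505, -0.0985, 0.16, 13) -> [ 5.93 -6.24  3.85] [ 0. -0. -0.] n>=2.3
(0.4505, -0.0985, 0.033, 13) -> [ 0.   0.  12.7] [0. 0. 0.] n>=3.0
[-5.70068875e-01 -3.75522984e-01  2.07864993e+00 -9.53548850e-06
  1.43823977e+00  7.74202890e-01]
```

Request:
arm_command:
  plan:
    - [[5.9,-6.2,0,0,0,0],[5.9,-6.2,0,0,0,0],[5.9,-6.2,0,0,0,0],[5.9,-6.2,0,0,0,0]]

```text
t: 1.43
tool_pos: [0.4506, -0.0989, 0.3532]
tool_rot: [-3.12, -0.363, 0.002]
contact_force: [0.0, -0.4, 0.3]
opening: 0.0857
grip_force: 0.0
```

```bash
cat >> h.py <<'E'
def tops(seed=None):
    c=calibration('wrist'); im,d=get_image('wrist'); w=cloud(c,d)
    m=((w[...,2]>.044)&(w[...,2]<.066)&(w[...,0]>.33)).astype(np.uint8)
    nl,l,s,_=cv2.connectedComponentsWithStats(m,connectivity=4)
    for j in range(1,nl):
        if s[j,4]>400:
            p=w[l==j]; r=cv2.minAreaRect((p[:,:2]*1000).astype(np.float32)); print('top',s[j,:4],s[j,4],np.round(r[0],1),np.round(r[1]),round(r[2],1),round(float(np.median(p[:,2])),4))
    return im
E
python3 -c "
from h import *
rows((.4505,-.0985,.16,13),(.4505,-.0985,.033,13))
im=tops(); cv2.imwrite('pics/w1.png',im)
rows()"
```

```text
t 1.43 grasp [ 0.4504 -0.0989  0.1985] yaw 13.28 tilt [-0.001 -0.001 -1.   ] open 0.0857
(0.4505, -0.0985, 0.16, 13) -> [ 0.01 -0.04  3.85] [-0.001  0.001  0.005] n>=0.9
(0.4505, -0.0985, 0.033, 13) -> [ 0.   0.  12.7] [0. 0. 0.] n>=3.0
top [284 103  80 161] 11761 [ 452.1 -100.8] [133.  60.] 12.7 0.0541
top [454 145 100 152] 11057 [ 454.6 -252.9] [133.  62.] 11.7 0.0539
top [581 217  59 110] 3396 [ 430.2 -370.1] [105.  47.] 24.1 0.0535
top [155 225  62  54] 2213 [374.8   1.6] [38. 48.] 33.3 0.0617
t 1.48 grasp [ 0.4499 -0.1002  0.1985] yaw 13.14 tilt [-0.001 -0.    -1.   ] open 0.0858
```

View pics/w1.png

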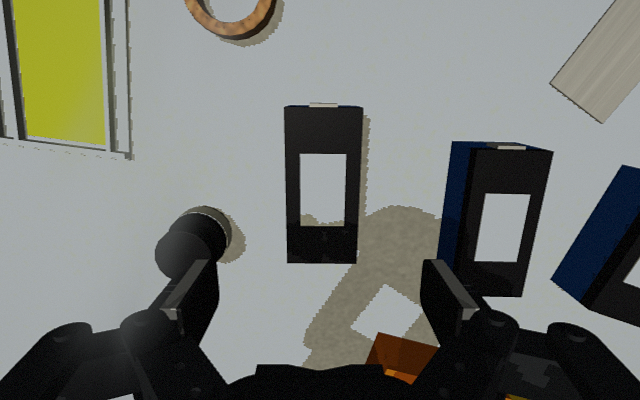

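The wrist view confirms the near case at (452,-101) mm with yaw 12.8°, and the jar at (190,240) is clear of the left finger. Next I descend, grip and lift.

Request:
arm_command:
  plan:
    - [[0.2,0,4.1,0,0,0.005],[0.2,0,8.2,0,0,0.005],[0.2,0,12.3,0,0,0.005],[0.2,0,15.5,0,0,0.005],[0.2,0,16.5,0,0,0.005],[0.2,0,16.5,0,0,0.005]]

```text
t: 1.98
tool_pos: [0.4498, -0.1012, 0.1855]
tool_rot: [-3.119, -0.343, 0.011]
contact_force: [-0.6, 0.9, 0.6]
opening: 0.0855
grip_force: 0.0
```

Request:
arm_command:
  plan:
    - [[0,0,0,0,0,0],[0,0,0,0,0,0],[0,0,0,0,0,0],[0,0,0,0,0,0],[0,0,0,0,0,0],[0,0,0,0,0,0],[0,0,0,0,0,0],[0,0,0,0,0,0]]
  gripper: 1
  force: 90

```text
t: 2.65
tool_pos: [0.4536, -0.1013, 0.192]
tool_rot: [3.119, 0.347, 0.008]
contact_force: [-1.2, -0.6, 6.8]
opening: 0.0585
grip_force: 98.3
```

```bash
python3 -c "
from h import *
rows(); o=get_obs(); print(o['grip_force'],o['contact_force'],o['wrist_torque'])"
```

```text
t 2.65 grasp [ 0.4544 -0.1017  0.0373] yaw 12.69 tilt [ 0.005  0.004 -1.   ] open 0.0585
98.34825664758682 [-1.2248404  -0.62300206  6.75661602] [ 0.09255344  0.1770176  -0.12657807]
```

Request:
arm_command:
  plan:
    - [[0,0,-2,0,0,0],[0,0,-5,0,0,0],[1,0,-9,0,0,0],[4,0,-12,0,0,0],[7,0,-14,0,0,0],[9,0,-15,0,0,0],[9,0,-15,0,0,0]]

```text
t: 3.23
tool_pos: [0.543, -0.0803, 0.3434]
tool_rot: [3.119, 0.35, 0.014]
contact_force: [-0.5, 0.0, -4.1]
opening: 0.0589
grip_force: 99.4
```

```bash
cat >> h.py <<'E'
def com():
    o=get_obs(); M=R.from_rotvec(o['tool_rot']).as_matrix(); F=M.T@o['contact_force']; T=M.T@o['wrist_torque']
    # tau=r x F ; about tool y: z*Fx - x*Fz ; along tool x with z=grasp+~10mm
    print('t',round(o['t'],2),'tilt',np.round(np.degrees(np.arctan2(M[2,0],-M[2,2])),1),'F',np.round(F,2),'T',np.round(T,3),'|F|',round(np.linalg.norm(F),2),'open',round(o['opening'],4),'grip',round(o['grip_force'],0),'pos',np.round(o['tool_pos']+M[:,2]*tcp_to_grasp,3))
E
python3 -c "
from h import *
com()"
```

```text
t 3.23 tilt 0.5 F [-0.57 -0.15  4.13] T [-0.009  0.123  0.055] |F| 4.17 open 0.0589 grip 99.0 pos [ 0.544 -0.081  0.189]
```

Request:
arm_command:
  plan:
    - [[-1.7,0,0.09,0,0.11,0],[-3.38,0,0.37,0,0.22,0],[-5.02,0,0.84,0,0.33,0],[-6.6,0,1.48,0,0.44,0],[-6.6,0,1.48,0,0.44,0],[-6.6,0,1.48,0,0.44,0],[-6.6,0,1.48,0,0.44,0],[-6.6,0,1.48,0,0.44,0],[-6.6,0,1.48,0,0.44,0]]

```text
t: 3.98
tool_pos: [0.4764, -0.0953, 0.325]
tool_rot: [-3.001, -0.336, -0.671]
contact_force: [0.4, 0.3, -5.7]
opening: 0.0594
grip_force: 100.3
```

```bash
python3 -c "
from h import *
com()"
```

```text
t 3.98 tilt 25.2 F [-2.   -0.21  5.35] T [ 0.005 -0.85  -0.014] |F| 5.71 open 0.0594 grip 100.0 pos [ 0.541 -0.081  0.185]
```

Request:
arm_command:
  plan:
    - [[1.7,0,0.09,0,-0.11,0],[3.38,0,0.37,0,-0.22,0],[5.02,0,0.84,0,-0.33,0],[6.6,0,1.48,0,-0.44,0],[8.1,0,2.29,0,-0.55,0],[9.5,0,3.26,0,-0.66,0],[10.79,0,4.37,0,-0.77,0],[11.95,0,5.62,0,-0.88,0],[11.95,0,5.62,0,-0.88,0],[11.95,0,5.62,0,-0.88,0],[11.95,0,5.62,0,-0.88,0],[11.95,0,5.62,0,-0.88,0]]

```text
t: 4.98
tool_pos: [0.6039, -0.0664, 0.325]
tool_rot: [3.002, 0.334, -0.666]
contact_force: [-0.5, -0.1, -6.4]
opening: 0.0587
grip_force: 100.5
```

```bash
python3 -c "
from h import *
com()"
```

```text
t 4.98 tilt -25.0 F [ 2.26 -0.    6.03] T [ 0.042  0.662 -0.016] |F| 6.44 open 0.0587 grip 100.0 pos [ 0.54  -0.081  0.185]
```

Request:
arm_command:
  plan:
    - [[-1.7,0,0.09,0,0.11,0],[-3.38,0,0.37,0,0.22,0],[-5.02,0,0.84,0,0.33,0],[-6.6,0,1.48,0,0.44,0],[-8.1,0,2.29,0,0.55,0],[-9.5,0,3.26,0,0.66,0],[-10.79,0,4.37,0,0.77,0],[-11.95,0,5.62,0,0.88,0],[-11.95,0,5.62,0,0.88,0],[-11.95,0,5.62,0,0.88,0],[-11.95,0,5.62,0,0.88,0],[-11.95,0,5.62,0,0.88,0]]

```text
t: 5.98
tool_pos: [0.4763, -0.0954, 0.3256]
tool_rot: [-3.002, -0.335, -0.672]
contact_force: [1.3, 0.3, -5.3]
opening: 0.0587
grip_force: 100.5
```

```bash
python3 -c "
from h import *
com()"
```

```text
t 5.98 tilt 25.2 F [-1.07 -0.06  5.38] T [-0.035 -0.817 -0.048] |F| 5.49 open 0.0587 grip 100.0 pos [ 0.541 -0.081  0.186]
```

Request:
arm_command:
  plan:
    - [[1.7,0,0.09,0,-0.11,0],[3.38,0,0.37,0,-0.22,0],[5.02,0,0.84,0,-0.33,0],[6.6,0,1.48,0,-0.44,0],[6.6,0,1.48,0,-0.44,0],[6.6,0,1.48,0,-0.44,0],[6.6,0,1.48,0,-0.44,0]]

```text
t: 6.57
tool_pos: [0.54, -0.0806, 0.3386]
tool_rot: [-3.122, -0.348, -0.002]
contact_force: [-0.9, -0.2, -5.4]
opening: 0.0587
grip_force: 100.4
```

```bash
python3 -c "
from h import *
com()
rows((.4805,.3405,.2,5.6),(.4805,.3405,.045,5.6))"
```

```text
t 6.57 tilt 0.1 F [-0.98  0.01  5.44] T [-0.045  0.271  0.012] |F| 5.53 open 0.0587 grip 100.0 pos [ 0.54  -0.081  0.184]
t 6.57 grasp [ 0.5402 -0.0805  0.1839] yaw 12.74 tilt [ 0.001 -0.    -1.   ] open 0.0587
(0.4805, 0.3405, 0.2, 5.6) -> [  3.48 -42.39  -1.59] [-0.    -0.001  0.125] n>=10.2
(0.4805, 0.3405, 0.045, 5.6) -> [ 0.   0.  15.5] [0. 0. 0.] n>=3.7
```

```bash
cat >> h.py <<'E'
def samp(n=8):
    A=[]
    for i in range(n):
        o=get_obs(); M=R.from_rotvec(o['tool_rot']).as_matrix(); A.append(np.r_[M.T@o['contact_force'],M.T@o['wrist_torque'],o['effort'][4]])
        get_image('side')
    A=np.array(A); print('t',round(o['t'],2)); print(' Fx',np.round(A[:,0],2),'\n Fz',np.round(A[:,2],2),'\n Ty',np.round(A[:,4],3),'\n e5',np.round(A[:,6],3),'\n med F,T,e5',np.round(np.median(A[n//2:],0),3))
E
python3 -c "
from h import *
samp()"
```

```text
t 6.92
 Fx [-0.98  1.09 -2.04  0.19  0.01 -0.31 -0.5  -0.43] 
 Fz [5.44 5.94 4.81 5.28 5.45 5.28 5.75 5.06] 
 Ty [ 0.271 -0.202  0.288 -0.138  0.082 -0.085 -0.043  0.104] 
 e5 [-0.059 -0.048 -0.032 -0.013 -0.002  0.001  0.001  0.001] 
 med F,T,e5 [-3.720e-01 -2.140e-01  5.362e+00  2.600e-02  2.000e-02  1.200e-02
  1.000e-03]
```

Request:
arm_command:
  plan:
    - [[-1.7,0,0.09,0,0.11,0],[-3.38,0,0.37,0,0.22,0],[-5.02,0,0.84,0,0.33,0],[-6.6,0,1.48,0,0.44,0],[-6.6,0,1.48,0,0.44,0]]

```text
t: 7.38
tool_pos: [0.4719, -0.0951, 0.3204]
tool_rot: [-3.001, -0.331, -0.664]
contact_force: [-1.6, 0.5, -7.3]
opening: 0.0591
grip_force: 100.6
```

```bash
python3 -c "
from h import *
samp(12)"
```

```text
t 7.93
 Fx [-4.41 -2.58 -2.3  -1.78 -2.85 -1.25 -3.05 -2.27 -2.53 -2.69 -2.38 -2.51] 
 Fz [5.97 5.13 5.15 4.43 4.59 4.07 5.05 5.66 4.87 4.76 5.56 5.44] 
 Ty [-0.676 -0.547 -0.636 -0.606 -0.506 -0.567 -0.553 -0.545 -0.602 -0.62
 -0.675 -0.659] 
 e5 [-2.594 -1.646 -1.331 -1.299 -1.339 -1.381 -1.412 -1.431 -1.441 -1.447
 -1.449 -1.449] 
 med F,T,e5 [-2.521 -0.201  5.244 -0.    -0.611 -0.006 -1.444]
```

Request:
arm_command:
  plan:
    - [[1.7,0,0.09,0,-0.11,0],[3.38,0,0.37,0,-0.22,0],[5.02,0,0.84,0,-0.33,0],[6.6,0,1.48,0,-0.44,0],[8.1,0,2.29,0,-0.55,0],[9.5,0,3.26,0,-0.66,0],[10.79,0,4.37,0,-0.77,0],[11.95,0,5.62,0,-0.88,0],[11.95,0,5.62,0,-0.88,0]]

```text
t: 8.73
tool_pos: [0.6067, -0.0655, 0.321]
tool_rot: [3.001, 0.337, -0.675]
contact_force: [0.8, 0.7, -6.4]
opening: 0.0587
grip_force: 100.5
```

```bash
python3 -c "
from h import *
samp(12)"
```

```text
t 9.28
 Fx [3.58 3.27 2.51 2.2  2.14 2.13 1.72 2.04 1.56 3.21 2.68 1.92] 
 Fz [5.36 4.56 3.95 5.28 4.53 5.03 5.27 4.44 3.9  4.33 4.93 4.38] 
 Ty [0.399 0.282 0.282 0.4   0.372 0.368 0.4   0.326 0.346 0.34  0.428 0.373] 
 e5 [2.532 1.965 1.784 1.75  1.751 1.762 1.774 1.785 1.793 1.801 1.806 1.811] 
 med F,T,e5 [1.977 0.697 4.409 0.011 0.36  0.017 1.797]
```

Request:
arm_command:
  plan:
    - [[-1.7,0,0.09,0,0.11,0],[-3.38,0,0.37,0,0.22,0],[-5.02,0,0.84,0,0.33,0],[-6.6,0,1.48,0,0.44,0],[-6.6,0,1.48,0,0.44,0],[-6.6,0,1.48,0,0.44,0]]

```text
t: 9.83
tool_pos: [0.5388, -0.0809, 0.3386]
tool_rot: [3.122, 0.346, -0.005]
contact_force: [-0.2, 0.2, -5.8]
opening: 0.0586
grip_force: 100.6
```

```bash
python3 -c "
from h import *
com()
rows((.4805,.3405,.2,5.6),(.4805,.3405,.047,5.6))"
```

```text
t 9.83 tilt -0.2 F [-0.11 -0.26  5.82] T [-0.001 -0.1    0.02 ] |F| 5.83 open 0.0586 grip 101.0 pos [ 0.538 -0.081  0.184]
t 9.83 grasp [ 0.5383 -0.081   0.1839] yaw 12.65 tilt [-0.003 -0.    -1.   ] open 0.0586
(0.4805, 0.3405, 0.2, 5.6) -> [  3.54 -42.39  -1.61] [0.    0.003 0.123] n>=10.2
(0.4805, 0.3405, 0.047, 5.6) -> [ 0.   0.  15.3] [0. 0. 0.] n>=3.7
```

Request:
arm_command:
  plan:
    - [[0.3,-3,0,0,0.002,0.02],[0.6,-7,0,0,0.003,0.04],[1,-11,0,0,0.003,0.06],[1.3,-15,0,0,0.003,0.08],[1.7,-19,0,0,0.003,0.1],[2,-23,0,0,0.003,0.123],[2.4,-27,0,0,0.003,0.123],[2.7,-31,0,0,0.003,0.123],[3,-35,0,0,0.003,0.123],[3.3,-38.5,0,0,0.003,0.123],[3.5,-41,0,0,0.003,0.123],[3.5,-42.4,0,0,0.003,0.123]]

```text
t: 10.83
tool_pos: [0.4805, 0.3443, 0.3386]
tool_rot: [3.137, 0.161, 0.002]
contact_force: [-0.2, -0.7, -5.1]
opening: 0.0589
grip_force: 101.0
```

Request:
arm_command:
  plan:
    - [[0,0,2,0,0,0],[0,0,6,0,0,0],[0,0,9,0,0,0],[0,0,11,0,0,0],[0,0,11,0,0,0]]

```text
t: 11.25
tool_pos: [0.4791, 0.3395, 0.222]
tool_rot: [3.131, 0.155, -0.014]
contact_force: [-1.2, -0.8, -6.3]
opening: 0.0586
grip_force: 101.3
```

```bash
python3 -c "
from h import *
im=get_image('wrist')[0]; cv2.imwrite('pics/w2.png',im)
rows((.4805,.3405,.043,5.6))"
```

```text
t 11.3 grasp [0.4795 0.3394 0.0705] yaw 5.66 tilt [-0.005  0.004 -1.   ] open 0.0587
(0.4805, 0.3405, 0.043, 5.6) -> [ 0.05 -0.05  2.75] [0.004 0.005 0.001] n>=0.7
```

View pics/w2.png

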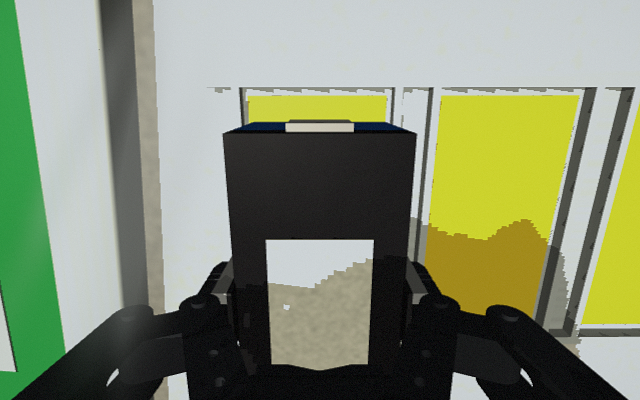

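The case is centred on bay 0: its far edge spans columns 225–415, and the yellow floor spans 248–390 around the same centre. I lower it now.

Request:
arm_command:
  plan:
    - [[0.1,0,1,0,0.003,0],[0.1,0,1.8,0,0.003,0],[0.1,0,2.3,0,0.003,0],[0.1,0,2.6,0,0.003,0],[0.1,0,2.9,0,0.003,0],[0.1,0,2.9,0,0.003,0]]

```text
t: 11.8
tool_pos: [0.482, 0.3406, 0.1994]
tool_rot: [-3.138, -0.155, -0.009]
contact_force: [-0.1, -0.3, -5.8]
opening: 0.0588
grip_force: 101.2
```

```bash
python3 -c "
from h import *
com(); get_image('side');get_image('side');com()"
```

```text
t 11.8 tilt 0.3 F [-0.19  0.31  5.82] T [ 0.05  -0.131  0.025] |F| 5.83 open 0.0588 grip 101.0 pos [0.483 0.341 0.045]
t 11.9 tilt 0.4 F [0.22 0.18 6.01] T [-0.006 -0.13  -0.037] |F| 6.02 open 0.0586 grip 101.0 pos [0.483 0.341 0.045]
```

Not in contact yet, so I lower further.

Request:
arm_command:
  plan:
    - [[0,0,0.2,0,0,0],[0,0,0.4,0,0,0],[0,0,0.6,0,0,0],[0,0,0.6,0,0,0]]

```text
t: 12.23
tool_pos: [0.4826, 0.3411, 0.196]
tool_rot: [-3.138, -0.155, -0.009]
contact_force: [-4.7, -3.4, 7.0]
opening: 0.059
grip_force: 102.8
```

```bash
python3 -c "
from h import *
com(); get_image('side');get_image('side');com()"
```

```text
t 12.23 tilt 0.3 F [-4.98  2.94 -7.06] T [-0.635 -0.951  0.126] |F| 9.13 open 0.059 grip 103.0 pos [0.484 0.341 0.041]
t 12.33 tilt 0.3 F [-4.68  1.13 -6.97] T [-0.681 -0.977  0.093] |F| 8.47 open 0.0587 grip 103.0 pos [0.484 0.341 0.041]
```

Request:
arm_command:
  plan:
    - [[0,0,0,0,0,0],[0,0,0,0,0,0],[0,0,0,0,0,0],[0,0,0,0,0,0]]
  gripper: -0.75

```text
t: 12.67
tool_pos: [0.4824, 0.3409, 0.1941]
tool_rot: [-3.137, -0.155, -0.011]
contact_force: [-1.1, 0.4, 0.1]
opening: 0.075
grip_force: 0.0
```

Request:
arm_command:
  plan:
    - [[0,0,-2,0,0,0],[0,0,-6,0,0,0],[0,0,-10,0,0,0],[0,0,-13,0,0,0],[0,0,-15,0,0,0],[0,0,-15,0,0,0]]

```text
t: 13.17
tool_pos: [0.4827, 0.3414, 0.3507]
tool_rot: [-3.132, -0.155, -0.026]
contact_force: [-0.1, 0.2, 0.9]
opening: 0.0748
grip_force: 0.0
```

```bash
python3 -c "
from h import *
tops();rows((.4545,-.2528,.19,11.7),(.4545,-.2528,.035,11.7))"
```

```text
top [282 113  81 162] 12097 [482.2 341.2] [133.  60.] 5.6 0.0581
t 13.22 grasp [0.4839 0.3417 0.1926] yaw 5.66 tilt [ 0.012 -0.003 -1.   ] open 0.0748
(0.4545, -0.2528, 0.19, 11.7) -> [-8.600e+00  5.883e+01 -1.000e-02] [-0.002 -0.013 -0.105] n>=14.3
(0.4545, -0.2528, 0.035, 11.7) -> [ 0.   0.  15.5] [0. 0. 0.] n>=3.7
```

Request:
arm_command:
  plan:
    - [[-0.5,4,0,0,-0.013,-0.02],[-1.1,8,0,0,-0.013,-0.04],[-1.7,12,0,0,-0.013,-0.06],[-2.3,16,0,0,-0.013,-0.08],[-2.9,20,0,0,-0.013,-0.105],[-3.5,24,0,0,-0.013,-0.105],[-4.1,28,0,0,-0.013,-0.105],[-4.7,32,0,0,-0.013,-0.105],[-5.3,36,0,0,-0.013,-0.105],[-5.9,40,0,0,-0.013,-0.105],[-6.5,44,0,0,-0.013,-0.105],[-7.1,48,0,0,-0.013,-0.105]]
  gripper: -1

```text
t: 14.22
tool_pos: [0.4568, -0.1458, 0.3409]
tool_rot: [-3.124, -0.319, 0.015]
contact_force: [0.5, -0.4, 0.1]
opening: 0.0854
grip_force: 0.0
```

Request:
arm_command:
  plan:
    - [[-0.9,4,0,0,0,0],[-1.8,8,0,0,0,0],[-2.6,10.6,0,0,0,0],[-2.6,10.6,0,0,0,0],[-2.6,10.6,0,0,0,0]]

```text
t: 14.63
tool_pos: [0.4532, -0.254, 0.341]
tool_rot: [-3.123, -0.315, 0.015]
contact_force: [0.0, 1.2, -0.9]
opening: 0.0856
grip_force: 0.0
```

```bash
python3 -c "
from h import *
tops();rows((.4545,-.2528,.035,11.7))"
```

```text
top [278  99  84 168] 12895 [ 454.7 -253. ] [133.  60.] 11.9 0.0541
top [435 127 142 171] 12229 [ 460.2 -396.9] [ 62. 133.] 83.6 0.054
top [  0 199  29  59] 1208 [373.4 -17. ] [45. 18.] 12.8 0.0578
t 14.68 grasp [ 0.452  -0.2528  0.1866] yaw 11.61 tilt [-0.009 -0.003 -1.   ] open 0.0856
(0.4545, -0.2528, 0.035, 11.7) -> [ 0.24  0.05 15.15] [-0.003  0.009 -0.002] n>=3.6
```

Request:
arm_command:
  plan:
    - [[0.2,0,4.1,-0.003,0.009,0],[0.2,0,8.2,-0.003,0.009,0],[0.2,0,12,-0.003,0.009,0],[0.2,0,14.3,-0.003,0.009,0],[0.2,0,15.1,-0.003,0.009,0],[0.2,0,15.1,-0.003,0.009,0]]

```text
t: 15.18
tool_pos: [0.4538, -0.2507, 0.1892]
tool_rot: [-3.123, -0.322, 0.004]
contact_force: [0.2, 0.3, -1.4]
opening: 0.0851
grip_force: 0.0
```

Request:
arm_command:
  plan:
    - [[0,0,0,0,0,0],[0,0,0,0,0,0],[0,0,0,0,0,0],[0,0,0,0,0,0],[0,0,0,0,0,0],[0,0,0,0,0,0]]
  gripper: 1
  force: 90

```text
t: 15.68
tool_pos: [0.4562, -0.2537, 0.1953]
tool_rot: [3.12, 0.319, 0.01]
contact_force: [0.8, 0.8, 6.8]
opening: 0.0585
grip_force: 99.9
```

```bash
python3 -c "
from h import *
com()"
```

```text
t 15.68 tilt 0.3 F [ 1.   -0.53 -6.78] T [ 0.39   0.068 -0.138] |F| 6.87 open 0.0585 grip 100.0 pos [ 0.457 -0.254  0.041]
```

Request:
arm_command:
  plan:
    - [[0,0,-2,0,0,0],[0,0,-5,0,0,0],[1,0,-9,0,0,0],[4,0,-12,0,0,0],[7,0,-14,0,0,0],[9,0,-15,0,0,0],[9,0,-15,0,0,0]]

```text
t: 16.27
tool_pos: [0.5457, -0.2339, 0.3468]
tool_rot: [3.118, 0.322, 0.015]
contact_force: [-0.8, -0.8, -4.1]
opening: 0.0586
grip_force: 99.2
```

Request:
arm_command:
  plan:
    - [[-1.7,0,0.09,0,0.11,0],[-3.38,0,0.37,0,0.22,0],[-5.02,0,0.84,0,0.33,0],[-6.6,0,1.48,0,0.44,0],[-6.6,0,1.48,0,0.44,0]]

```text
t: 16.68
tool_pos: [0.4741, -0.2472, 0.3231]
tool_rot: [-3.007, -0.304, -0.668]
contact_force: [-0.5, -2.5, -5.2]
opening: 0.0587
grip_force: 100.4
```

```bash
python3 -c "
from h import *
com();samp(12)"
```

```text
t 16.68 tilt 25.0 F [-3.08  2.38  4.31] T [-0.117 -0.578  0.024] |F| 5.81 open 0.0587 grip 100.0 pos [ 0.538 -0.234  0.183]
t 17.23
 Fx [-3.08 -1.93 -2.37 -0.65 -1.1  -1.31 -1.27 -1.3  -1.82 -1.04 -2.01 -1.82] 
 Fz [4.31 3.4  4.54 2.97 3.95 4.   2.48 4.62 2.61 3.75 3.54 4.51] 
 Ty [-0.578 -0.456 -0.42  -0.392 -0.397 -0.432 -0.477 -0.401 -0.411 -0.422
 -0.418 -0.379] 
 e5 [-1.943 -1.105 -0.849 -0.821 -0.848 -0.877 -0.9   -0.914 -0.923 -0.928
 -0.93  -0.931] 
 med F,T,e5 [-1.558  0.235  3.646  0.009 -0.415 -0.    -0.925]
```

Request:
arm_command:
  plan:
    - [[1.7,0,0.09,0,-0.11,0],[3.38,0,0.37,0,-0.22,0],[5.02,0,0.84,0,-0.33,0],[6.6,0,1.48,0,-0.44,0],[8.1,0,2.29,0,-0.55,0],[9.5,0,3.26,0,-0.66,0],[10.79,0,4.37,0,-0.77,0],[11.95,0,5.62,0,-0.88,0],[11.95,0,5.62,0,-0.88,0]]

```text
t: 18.03
tool_pos: [0.6097, -0.2199, 0.325]
tool_rot: [3.006, 0.311, -0.673]
contact_force: [-0.4, 0.5, -5.0]
opening: 0.0587
grip_force: 100.2
```

```bash
python3 -c "
from h import *
com();samp(12)"
```

```text
t 18.03 tilt -25.2 F [ 1.86 -0.62  4.65] T [ 0.198  0.567 -0.008] |F| 5.05 open 0.0587 grip 100.0 pos [ 0.545 -0.233  0.185]
t 18.58
 Fx [ 1.86 -0.19  0.28  0.78  1.85  0.74  1.51  2.27  2.    2.16  1.71  1.46] 
 Fz [4.65 4.44 2.6  4.21 3.29 3.58 2.82 3.67 4.05 4.61 4.4  4.07] 
 Ty [0.567 0.241 0.412 0.376 0.45  0.438 0.419 0.451 0.443 0.456 0.454 0.414] 
 e5 [1.896 1.825 1.413 1.383 1.394 1.405 1.414 1.422 1.429 1.435 1.439 1.442] 
 med F,T,e5 [ 1.857e+00 -2.600e-02  4.061e+00  2.000e-03  4.470e-01 -1.200e-02
  1.432e+00]
```

Request:
arm_command:
  plan:
    - [[-1.7,0,0.09,0,0.11,0],[-3.38,0,0.37,0,0.22,0],[-5.02,0,0.84,0,0.33,0],[-6.6,0,1.48,0,0.44,0],[-8.1,0,2.29,0,0.55,0],[-9.5,0,3.26,0,0.66,0],[-10.79,0,4.37,0,0.77,0],[-11.95,0,5.62,0,0.88,0],[-11.95,0,5.62,0,0.88,0]]

```text
t: 19.38
tool_pos: [0.4748, -0.2475, 0.325]
tool_rot: [-3.008, -0.305, -0.671]
contact_force: [-1.9, 1.8, -5.7]
opening: 0.0582
grip_force: 101.8
```

```bash
python3 -c "
from h import *
com();samp(8)"
```

```text
t 19.38 tilt 25.2 F [-3.78 -2.12  4.51] T [ 0.199 -0.578 -0.009] |F| 6.25 open 0.0582 grip 102.0 pos [ 0.539 -0.234  0.185]
t 19.73
 Fx [-3.78 -2.14 -1.51 -0.68 -0.67 -1.81 -1.77 -1.29] 
 Fz [4.51 2.44 3.4  3.39 3.79 3.25 4.13 4.46] 
 Ty [-0.578 -0.511 -0.436 -0.389 -0.448 -0.409 -0.43  -0.376] 
 e5 [-1.855 -1.263 -0.83  -0.82  -0.85  -0.882 -0.904 -0.918] 
 med F,T,e5 [-1.531 -0.053  3.964  0.022 -0.419 -0.018 -0.893]
```

Request:
arm_command:
  plan:
    - [[1.7,0,0.09,0,-0.11,0],[3.38,0,0.37,0,-0.22,0],[5.02,0,0.84,0,-0.33,0],[6.6,0,1.48,0,-0.44,0],[6.6,0,1.48,0,-0.44,0]]

```text
t: 20.2
tool_pos: [0.5459, -0.2335, 0.3433]
tool_rot: [3.121, 0.324, 0.004]
contact_force: [0.2, 0.3, -4.3]
opening: 0.0586
grip_force: 102.7
```

```bash
python3 -c "
from h import *
samp(6)
rows((.4915,.2415,.18,5.6),(.4915,.2415,.06,5.6))"
```

```text
t 20.45
 Fx [ 0.27  0.05 -0.2   0.01  0.61 -0.85] 
 Fz [4.3  3.24 4.49 4.26 4.61 3.48] 
 Ty [0.129 0.07  0.084 0.058 0.067 0.125] 
 e5 [ 0.585  0.185  0.026 -0.008 -0.007  0.001] 
 med F,T,e5 [ 0.014  0.564  4.259  0.012  0.067 -0.029 -0.007]
t 20.5 grasp [ 0.5423 -0.2348  0.1875] yaw 11.63 tilt [ 0.003  0.002 -1.   ] open 0.0585
(0.4915, 0.2415, 0.18, 5.6) -> [  4.67 -47.64   0.65] [ 0.002 -0.003  0.105] n>=11.5
(0.4915, 0.2415, 0.06, 5.6) -> [ 0.  0. 12.] [0. 0. 0.] n>=2.9
```

Request:
arm_command:
  plan:
    - [[0.3,-3,0,0,0,0.02],[0.7,-7,0,0,-0.003,0.04],[1.1,-11,0,0,-0.003,0.06],[1.5,-15,0,0,-0.003,0.08],[1.9,-19,0,0,-0.003,0.105],[2.3,-23,0,0,-0.003,0.105],[2.7,-27,0,0,-0.003,0.105],[3.1,-31,0,0,-0.003,0.105],[3.5,-35,0,0,-0.003,0.105],[3.9,-39,0,0,-0.003,0.105],[4.4,-43,0,0,-0.003,0.105],[4.7,-46,0,0,-0.003,0.105]]

```text
t: 21.5
tool_pos: [0.4944, 0.2276, 0.3417]
tool_rot: [3.137, 0.156, 0.001]
contact_force: [0.3, -0.2, -4.1]
opening: 0.0584
grip_force: 102.8
```

Request:
arm_command:
  plan:
    - [[0,-1.6,0,0,0,0],[0,-1.6,2,0,0,0],[0,-1.6,6,0,0,0],[0,-1.6,9,0,0,0],[0,-1.6,11,0,0,0],[0,-1.6,11,0,0,0],[0,-1.6,11,0,0,0]]

```text
t: 22.08
tool_pos: [0.4932, 0.2405, 0.2304]
tool_rot: [3.135, 0.154, -0.005]
contact_force: [0.4, 0.3, -3.5]
opening: 0.0587
grip_force: 102.5
```

```bash
python3 -c "
from h import *
im=get_image('wrist')[0]; cv2.imwrite('pics/w3.png',im)
com();rows((.494,.242,.045,5.6))"
```

```text
t 22.13 tilt 0.0 F [ 0.99 -0.35  3.74] T [ 0.035  0.044 -0.001] |F| 3.88 open 0.0586 grip 102.0 pos [0.494 0.241 0.078]
t 22.13 grasp [0.4944 0.2406 0.0777] yaw 5.61 tilt [ 0.001  0.002 -1.   ] open 0.0586
(0.494, 0.242, 0.045, 5.6) -> [-0.01 -0.12  3.27] [ 0.002 -0.001  0.   ] n>=0.8
```

View pics/w3.png

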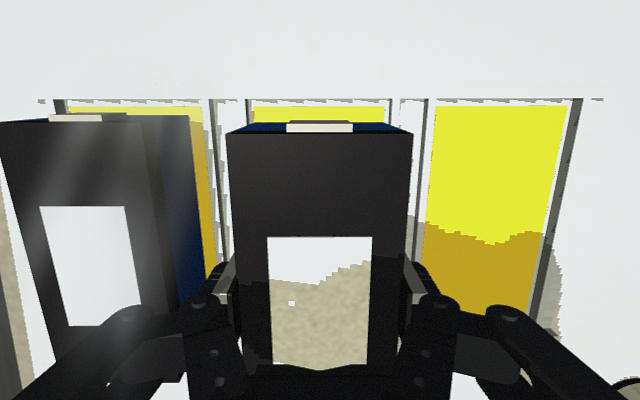

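The case is centred on bay 1 (column 320 against bay centre 318), and case 1 is standing in bay 0.

Request:
arm_command:
  plan:
    - [[0,0,1.5,0,0,0],[0,0,2.5,0,0,0],[0,0,3,0,0,0],[0,0,3.3,0,0,0],[0,0,3.5,0,0,0],[0,0,3.5,0,0,0]]

```text
t: 22.63
tool_pos: [0.4948, 0.2415, 0.1994]
tool_rot: [3.135, 0.155, 0.002]
contact_force: [-6.3, -1.4, 8.5]
opening: 0.0587
grip_force: 103.9
```

```bash
python3 -c "
from h import *
com()"
```

```text
t 22.63 tilt 0.0 F [-6.36  0.81 -8.53] T [-0.564 -0.682  0.165] |F| 10.67 open 0.0587 grip 104.0 pos [0.495 0.241 0.045]
```

Contact is made. I release, lift, and go to the third case at (460,-397), yaw about -7°.

Request:
arm_command:
  plan:
    - [[0,0,0,0,0,0],[0,0,0,0,0,0],[0,0,0,0,0,0],[0,0,0,0,0,0]]
  gripper: -0.75

```text
t: 22.97
tool_pos: [0.4943, 0.2413, 0.1969]
tool_rot: [3.135, 0.155, 0.001]
contact_force: [0.2, 0.4, -0.2]
opening: 0.0744
grip_force: 0.0
```

Request:
arm_command:
  plan:
    - [[0,0,-2,0,0,0],[0,0,-6,0,0,0],[0,0,-10,0,0,0],[0,0,-13,0,0,0],[0,0,-15,0,0,0],[0,0,-15,0,0,0]]

```text
t: 23.47
tool_pos: [0.4955, 0.2421, 0.353]
tool_rot: [-3.137, -0.155, -0.016]
contact_force: [0.6, 0.3, 0.3]
opening: 0.0747
grip_force: 0.0
```

```bash
python3 -c "
from h import *
tops();rows((.46,-.3968,.19,-6.8),(.46,-.3968,.035,-6.8))"
```

```text
top [281 113  80 161] 11908 [492.8 241.1] [133.  60.] 5.7 0.0581
top [147 114  95 161] 11992 [482.2 341.3] [133.  61.] 5.7 0.0581
t 23.52 grasp [0.4957 0.2418 0.1951] yaw 5.66 tilt [ 0.006  0.001 -1.   ] open 0.0743
(0.46, -0.3968, 0.19, -6.8) -> [-9.77 63.21  0.53] [ 0.001 -0.006  0.217] n>=15.3
(0.46, -0.3968, 0.035, -6.8) -> [ 0.   0.  15.5] [0. 0. 0.] n>=3.7
```

Request:
arm_command:
  plan:
    - [[-0.6,4,0,0,-0.006,0.02],[-1.2,8,0,0,-0.006,0.04],[-1.8,12,0,0,-0.006,0.06],[-2.4,16,0,0,-0.006,0.08],[-3,20,0,0,-0.006,0.1],[-3.7,24,0,0,-0.006,0.12],[-4.3,28,0,0,-0.006,0.14],[-4.9,32,0,0,-0.006,0.16],[-5.5,36,0,0,-0.006,0.18],[-6.1,40,0,0,-0.006,0.2],[-6.8,44,0,0,-0.006,0.217],[-7.4,48,0,0,-0.006,0.217]]
  gripper: -1

```text
t: 24.52
tool_pos: [0.4665, -0.2451, 0.3452]
tool_rot: [3.135, -0.187, -0.014]
contact_force: [1.4, 0.4, -0.1]
opening: 0.0853
grip_force: 0.0
```

```bash
python3 -c "
from h import *
rows((.46,-.3968,.185,-6.8))"
```

```text
t 24.52 grasp [ 0.4651 -0.2452  0.1905] yaw -6.83 tilt [-0.009  0.002 -1.   ] open 0.0853
(0.46, -0.3968, 0.185, -6.8) -> [ 1.16 15.14  0.56] [ 0.002  0.009 -0.001] n>=3.6
```

Request:
arm_command:
  plan:
    - [[0.3,4,0,0,0.005,0],[0.6,8,0,0,0.005,0],[0.9,12,0,0,0.005,0],[1.1,14.8,0,0,0.005,0],[1.1,14.8,0,0,0.005,0],[1.1,14.8,0,0,0.005,0]]

```text
t: 25.02
tool_pos: [0.4604, -0.3925, 0.3454]
tool_rot: [3.136, -0.189, -0.007]
contact_force: [0.2, 0.4, 0.4]
opening: 0.0856
grip_force: 0.0
```

```bash
python3 -c "
from h import *
tops();rows((.46,-.3968,.035,-6.8))"
```

```text
top [622   0  18  67] 925 [ 545.5 -624.9] [47.  8.] 17.7 0.0498
top [285 103  82 165] 12427 [ 460. -397.] [ 60. 133.] 83.1 0.0541
top [576 128  64 118] 2407 [ 436.4 -615.9] [33. 93.] 78.7 0.0552
top [590 274  50  39] 1052 [ 342.5 -638.6] [ 7. 45.] 26.4 0.0543
t 25.07 grasp [ 0.4601 -0.3914  0.191 ] yaw -6.82 tilt [-0.004  0.    -1.   ] open 0.0853
(0.46, -0.3968, 0.035, -6.8) -> [ 0.06  0.54 15.6 ] [ 0.     0.004 -0.   ] n>=3.7
```

Request:
arm_command:
  plan:
    - [[-0.1,0.55,4.1,0,0.004,0],[-0.1,0.55,8.2,0,0.004,0],[-0.1,0.55,12,0,0.004,0],[-0.1,0.55,14.8,0,0.004,0],[-0.1,0.55,15.6,0,0.004,0],[-0.1,0.55,15.6,0,0.004,0]]

```text
t: 25.57
tool_pos: [0.4584, -0.3948, 0.1884]
tool_rot: [-3.134, 0.183, 0.004]
contact_force: [-0.5, 0.5, 0.8]
opening: 0.0857
grip_force: 0.0
```

Request:
arm_command:
  plan:
    - [[0,0,0,0,0,0],[0,0,0,0,0,0],[0,0,0,0,0,0],[0,0,0,0,0,0],[0,0,0,0,0,0],[0,0,0,0,0,0]]
  gripper: 1
  force: 90

```text
t: 26.07
tool_pos: [0.4605, -0.3985, 0.1957]
tool_rot: [3.129, -0.185, 0.011]
contact_force: [0.6, 0.9, 5.9]
opening: 0.0583
grip_force: 98.7
```

```bash
python3 -c "
from h import *
com()"
```

```text
t 26.07 tilt 0.4 F [ 0.51 -0.95 -5.89] T [ 0.57   0.005 -0.099] |F| 5.99 open 0.0583 grip 99.0 pos [ 0.462 -0.4    0.041]
```

Request:
arm_command:
  plan:
    - [[0,0,-2,0,0,0],[0,0,-5,0,0,0],[1,0,-9,0,0,0],[4,0,-12,0,0,0],[7,0,-14,0,0,0],[9,0,-15,0,0,0],[9,0,-15,0,0,0]]

```text
t: 26.65
tool_pos: [0.5515, -0.4079, 0.3471]
tool_rot: [3.128, -0.182, 0.017]
contact_force: [-0.1, -0.4, -4.1]
opening: 0.0586
grip_force: 99.0
```

Request:
arm_command:
  plan:
    - [[-1.7,0,0.09,0,0.11,0],[-3.38,0,0.37,0,0.22,0],[-5.02,0,0.84,0,0.33,0],[-6.6,0,1.48,0,0.44,0],[-6.6,0,1.48,0,0.44,0]]

```text
t: 27.07
tool_pos: [0.4788, -0.3982, 0.3224]
tool_rot: [3.038, -0.183, 0.674]
contact_force: [-1.3, 0.2, -7.7]
opening: 0.0587
grip_force: 98.6
```

```bash
python3 -c "
from h import *
com();samp(12)"
```

```text
t 27.07 tilt 25.0 F [-4.42 -0.05  6.46] T [ 0.136 -0.811 -0.025] |F| 7.83 open 0.0587 grip 99.0 pos [ 0.544 -0.406  0.182]
t 27.62
 Fx [-4.42 -2.15 -1.1  -1.93 -1.5  -2.28 -1.65 -1.56 -0.97 -1.49 -2.72 -1.26] 
 Fz [6.46 4.52 5.69 4.47 4.7  4.8  4.35 4.22 4.62 5.05 4.3  4.04] 
 Ty [-0.811 -0.587 -0.522 -0.496 -0.496 -0.525 -0.533 -0.48  -0.527 -0.564
 -0.555 -0.55 ] 
 e5 [-2.34  -1.476 -1.156 -1.106 -1.134 -1.173 -1.203 -1.224 -1.236 -1.243
 -1.246 -1.246] 
 med F,T,e5 [-1.527  0.257  4.324 -0.019 -0.541 -0.005 -1.239]
```

Request:
arm_command:
  plan:
    - [[1.7,0,0.09,0,-0.11,0],[3.38,0,0.37,0,-0.22,0],[5.02,0,0.84,0,-0.33,0],[6.6,0,1.48,0,-0.44,0],[8.1,0,2.29,0,-0.55,0],[9.5,0,3.26,0,-0.66,0],[10.79,0,4.37,0,-0.77,0],[11.95,0,5.62,0,-0.88,0],[11.95,0,5.62,0,-0.88,0]]

```text
t: 28.42
tool_pos: [0.6166, -0.4149, 0.324]
tool_rot: [-3.037, 0.176, 0.678]
contact_force: [-0.5, 1.2, -6.4]
opening: 0.0588
grip_force: 98.8
```

```bash
python3 -c "
from h import *
com();samp(12)"
```

```text
t 28.42 tilt -25.2 F [ 2.19 -1.18  6.06] T [ 0.063  0.6   -0.033] |F| 6.55 open 0.0588 grip 99.0 pos [ 0.551 -0.407  0.184]
t 28.97
 Fx [2.19 2.28 2.15 2.32 1.83 2.42 3.42 1.72 2.72 2.35 0.9  1.8 ] 
 Fz [6.06 4.55 4.98 4.54 4.32 5.67 3.83 4.7  4.29 3.96 4.74 5.06] 
 Ty [0.6   0.6   0.627 0.575 0.534 0.567 0.545 0.585 0.583 0.572 0.554 0.558] 
 e5 [2.357 1.825 1.623 1.574 1.572 1.58  1.591 1.602 1.611 1.619 1.625 1.629] 
 med F,T,e5 [ 2.074 -0.135  4.493  0.012  0.565 -0.015  1.615]
```

Request:
arm_command:
  plan:
    - [[-1.7,0,0.09,0,0.11,0],[-3.38,0,0.37,0,0.22,0],[-5.02,0,0.84,0,0.33,0],[-6.6,0,1.48,0,0.44,0],[-8.1,0,2.29,0,0.55,0],[-9.5,0,3.26,0,0.66,0],[-10.79,0,4.37,0,0.77,0],[-11.95,0,5.62,0,0.88,0],[-11.95,0,5.62,0,0.88,0]]

```text
t: 29.77
tool_pos: [0.4792, -0.3985, 0.3241]
tool_rot: [3.037, -0.182, 0.675]
contact_force: [-1.5, 0.4, -6.7]
opening: 0.0588
grip_force: 99.0
```

```bash
python3 -c "
from h import *
com();samp(8)"
```

```text
t 29.77 tilt 25.1 F [-4.28 -0.21  5.41] T [ 0.004 -0.705 -0.023] |F| 6.9 open 0.0588 grip 99.0 pos [ 0.544 -0.406  0.184]
t 30.12
 Fx [-4.28 -1.34 -2.42 -1.53 -2.39 -1.94 -1.53 -2.06] 
 Fz [5.41 5.2  5.04 3.54 4.81 3.83 5.63 4.37] 
 Ty [-0.705 -0.587 -0.483 -0.508 -0.482 -0.578 -0.513 -0.502] 
 e5 [-2.312 -1.465 -1.155 -1.11  -1.14  -1.179 -1.208 -1.228] 
 med F,T,e5 [-1.998 -0.061  4.591 -0.009 -0.508 -0.026 -1.193]
```

Request:
arm_command:
  plan:
    - [[1.7,0,0.09,0,-0.11,0],[3.38,0,0.37,0,-0.22,0],[5.02,0,0.84,0,-0.33,0],[6.6,0,1.48,0,-0.44,0],[6.6,0,1.48,0,-0.44,0]]

```text
t: 30.58
tool_pos: [0.5517, -0.4076, 0.3428]
tool_rot: [3.132, -0.182, 0.005]
contact_force: [-0.4, 0.6, -4.3]
opening: 0.0585
grip_force: 99.2
```

```bash
python3 -c "
from h import *
samp(8)
rows((.504,.142,.19,5.6),(.504,.142,.06,5.6))"
```

```text
t 30.93
 Fx [-0.47 -0.27 -0.15  0.22  0.65 -0.22 -0.17 -0.75] 
 Fz [4.28 4.84 4.02 4.94 4.74 4.48 4.27 5.02] 
 Ty [ 0.001  0.052 -0.022  0.012  0.017 -0.    -0.003  0.026] 
 e5 [ 0.668  0.171 -0.025 -0.065 -0.06  -0.047 -0.035 -0.026] 
 med F,T,e5 [-0.194  0.008  4.608  0.015  0.009  0.021 -0.041]
t 30.98 grasp [ 0.548  -0.4082  0.1879] yaw -6.82 tilt [ 0.004  0.003 -1.   ] open 0.0586
(0.504, 0.142, 0.19, 5.6) -> [-10.84 -54.05  -0.44] [ 0.004 -0.003 -0.217] n>=13.2
(0.504, 0.142, 0.06, 5.6) -> [ 0.  0. 13.] [0. 0. 0.] n>=3.1
```

Request:
arm_command:
  plan:
    - [[-1.24,0,0.05,0,0.08,0],[-1.24,0,0.05,0,0.08,0],[-1.24,0,0.05,0,0.08,0],[-1.24,0,0.05,0,0.08,0],[-1.24,0,0.05,0,0.08,0]]

```text
t: 31.4
tool_pos: [0.5362, -0.4062, 0.3422]
tool_rot: [3.125, -0.185, 0.129]
contact_force: [0.1, -0.2, -4.4]
opening: 0.0588
grip_force: 99.1
```

```bash
python3 -c "
from h import *
com();samp(12)"
```

```text
t 31.4 tilt 4.7 F [-0.25  0.12  4.4 ] T [-0.001 -0.121  0.018] |F| 4.4 open 0.0588 grip 99.0 pos [ 0.549 -0.408  0.188]
t 31.95
 Fx [-0.25 -0.61 -0.36 -0.89 -0.95 -0.03 -0.46 -0.95 -1.12 -0.47 -0.57  0.34] 
 Fz [4.4  4.91 5.06 5.22 4.82 5.16 5.2  4.97 5.02 4.1  4.77 5.1 ] 
 Ty [-0.121 -0.081 -0.106 -0.096 -0.156 -0.077 -0.14  -0.103 -0.064 -0.091
 -0.11  -0.131] 
 e5 [-0.273 -0.281 -0.286 -0.29  -0.292 -0.294 -0.294 -0.295 -0.295 -0.295
 -0.295 -0.295] 
 med F,T,e5 [-0.522 -0.124  4.995 -0.012 -0.107  0.01  -0.295]
```

Request:
arm_command:
  plan:
    - [[1.24,0,0.05,0,-0.08,0],[2.47,0,0.2,0,-0.16,0],[2.47,0,0.2,0,-0.16,0],[2.47,0,0.2,0,-0.16,0],[2.47,0,0.2,0,-0.16,0],[2.47,0,0.2,0,-0.16,0]]

```text
t: 32.5
tool_pos: [0.56, -0.409, 0.3419]
tool_rot: [-3.133, 0.186, 0.12]
contact_force: [0.7, -1.0, -5.4]
opening: 0.0588
grip_force: 99.2
```

```bash
python3 -c "
from h import *
com();samp(12)"
```

```text
t 32.5 tilt -4.4 F [1.22 0.88 5.34] T [-0.028  0.122  0.009] |F| 5.54 open 0.0588 grip 99.0 pos [ 0.548 -0.408  0.188]
t 33.05
 Fx [ 1.22  0.6   0.02 -0.45  0.22 -0.5   0.51 -0.06  0.77  0.08  0.15  0.44] 
 Fz [5.34 4.45 5.59 4.26 4.55 4.64 4.89 4.89 5.72 5.48 5.97 5.14] 
 Ty [0.122 0.16  0.14  0.106 0.082 0.092 0.063 0.132 0.081 0.108 0.128 0.066] 
 e5 [0.264 0.271 0.277 0.281 0.284 0.286 0.287 0.288 0.289 0.289 0.289 0.289] 
 med F,T,e5 [ 0.294  0.111  5.312  0.026  0.094 -0.015  0.289]
```

The torque on case 3 scales purely with tilt angle, so it is quiet. It goes in bay 2.

```bash
python3 -c "
from h import *
rows((.548,-.408,.188,-6.8),(.504,.1415,.188,5.6),(.504,.1415,.075,5.6))"
```

```text
t 33.1 grasp [ 0.5487 -0.4081  0.1877] yaw -6.79 tilt [-0.077  0.003 -0.997] open 0.0587
(0.548, -0.408, 0.188, -6.8) -> [-1.26  0.05  0.02] [0.003 0.077 0.   ] n>=0.3
(0.504, 0.1415, 0.188, 5.6) -> [-10.88 -54.04   0.  ] [ 0.     0.    -0.216] n>=13.2
(0.504, 0.1415, 0.075, 5.6) -> [ 0.   0.  11.3] [0. 0. 0.] n>=2.7
```

Request:
arm_command:
  plan:
    - [[-1.25,0,0.02,0,0.077,0],[-1.25,0,0.02,0,0.077,0]]

```text
t: 33.27
tool_pos: [0.5471, -0.4074, 0.3424]
tool_rot: [3.133, -0.186, -0.0]
contact_force: [-0.9, 0.2, -4.7]
opening: 0.0587
grip_force: 99.2
```

Request:
arm_command:
  plan:
    - [[-0.6,-3,0,0,0,-0.02],[-1.4,-7,0,0,0,-0.04],[-2.2,-11,0,0,0,-0.06],[-3,-15,0,0,0,-0.08],[-3.8,-19,0,0,0,-0.1],[-4.6,-23,0,0,0,-0.12],[-5.4,-27,0,0,0,-0.14],[-6.2,-31,0,0,0,-0.16],[-7,-35,0,0,0,-0.18],[-7.8,-39,0,0,0,-0.2],[-8.6,-42.9,0,0,0,-0.216],[-9.4,-46.8,0,0,0,-0.216]]

```text
t: 34.27
tool_pos: [0.5096, 0.0702, 0.3418]
tool_rot: [3.133, 0.154, -0.001]
contact_force: [1.9, 0.2, -4.4]
opening: 0.0584
grip_force: 100.3
```

```bash
python3 -c "
from h import *
rows((.504,.1415,.188,5.6),(.504,.1415,.075,5.6))"
```

```text
t 34.27 grasp [0.5095 0.0696 0.1871] yaw 5.63 tilt [-0.001  0.004 -1.   ] open 0.0584
(0.504, 0.1415, 0.188, 5.6) -> [ 0.15 -7.15 -0.12] [0.004 0.001 0.   ] n>=1.7
(0.504, 0.1415, 0.075, 5.6) -> [ 0.   0.  11.3] [0. 0. 0.] n>=2.7
```

Request:
arm_command:
  plan:
    - [[0.1,-3.5,0,0.002,0,0],[0.2,-5.8,0,0.002,0,0],[0.2,-6.9,2,0.002,0,0],[0.2,-6.9,6,0.002,0,0],[0.2,-6.9,9,0.002,0,0],[0.2,-6.9,11.3,0.002,0,0],[0.2,-6.9,11.3,0.002,0,0],[0.2,-6.9,11.3,0.002,0,0]]

```text
t: 34.93
tool_pos: [0.5048, 0.1368, 0.2269]
tool_rot: [3.136, 0.154, -0.007]
contact_force: [0.5, -0.6, -3.9]
opening: 0.0585
grip_force: 100.0
```

```bash
python3 -c "
from h import *
rows((.504,.1415,.045,5.6))"
```

```text
t 34.93 grasp [0.5041 0.1365 0.0722] yaw 5.61 tilt [-0.005  0.002 -1.   ] open 0.0585
(0.504, 0.1415, 0.045, 5.6) -> [-0.02 -0.48  2.72] [0.002 0.005 0.   ] n>=0.7
```

Request:
arm_command:
  plan:
    - [[0,-0.5,0,0,0.003,0],[0,-0.5,1,0,0.003,0],[0,-0.5,2,0,0.003,0],[0,-0.5,2.4,0,0.003,0],[0,-0.5,2.7,0,0.003,0],[0,-0.5,3,0,0.003,0],[0,-0.5,3,0,0.003,0]]

```text
t: 35.52
tool_pos: [0.5054, 0.1418, 0.1998]
tool_rot: [3.136, 0.153, 0.004]
contact_force: [-3.3, 0.3, 4.5]
opening: 0.0587
grip_force: 101.1
```

```bash
python3 -c "
from h import *
com()"
```

```text
t 35.52 tilt 0.1 F [-3.27 -0.59 -4.55] T [-0.152 -0.458  0.155] |F| 5.63 open 0.0587 grip 101.0 pos [0.506 0.142 0.045]
```

Request:
arm_command:
  plan:
    - [[0,0,0,0,0,0],[0,0,0,0,0,0],[0,0,0,0,0,0],[0,0,0,0,0,0]]
  gripper: -0.75

```text
t: 35.85
tool_pos: [0.5051, 0.1417, 0.1983]
tool_rot: [3.137, 0.153, 0.005]
contact_force: [0.5, -0.0, -1.0]
opening: 0.0744
grip_force: 0.0
```

Request:
arm_command:
  plan:
    - [[0,0,-2,0,0,0],[0,0,-6,0,0,0],[0,0,-10,0,0,0],[0,0,-13,0,0,0],[0,0,-15,0,0,0],[0,0,-15,0,0,0]]

```text
t: 36.35
tool_pos: [0.506, 0.1421, 0.3545]
tool_rot: [3.137, 0.154, 0.021]
contact_force: [0.7, 0.2, 1.1]
opening: 0.0746
grip_force: 0.0
```

```bash
python3 -c "
from h import *
tops();rows((.484,.3412,.19,5.7),(.484,.3412,.039,5.7))"
```

```text
top [280 113  80 160] 11783 [504.4 141.7] [133.  60.] 5.5 0.0581
top [147 115  95 160] 11837 [493.  241.4] [133.  61.] 5.7 0.0581
top [ 14 116 116 160] 13338 [482.3 341.1] [133.  63.] 5.3 0.058
t 36.4 grasp [0.5067 0.142  0.1967] yaw 5.6 tilt [ 0.009  0.001 -1.   ] open 0.0746
(0.484, 0.3412, 0.19, 5.7) -> [ -0.18 -20.03   0.65] [ 0.001 -0.009 -0.002] n>=4.8
(0.484, 0.3412, 0.039, 5.7) -> [ 0.   0.  15.1] [0. 0. 0.] n>=3.6
```

Request:
arm_command:
  plan:
    - [[-0.1,-4,0,0,-0.009,0],[-0.2,-8,0,0,-0.009,0],[-0.2,-12,0,0,-0.009,0],[-0.2,-16,0,0,-0.009,0],[-0.2,-19,0,0,-0.009,0],[-0.2,-20,0,0,-0.009,0],[-0.2,-20,0,0,-0.009,0],[-0.2,-20,0,0,-0.009,0]]
  gripper: -0.85

```text
t: 37.07
tool_pos: [0.4826, 0.3404, 0.3458]
tool_rot: [3.134, 0.155, -0.014]
contact_force: [-0.6, 0.7, -0.4]
opening: 0.0791
grip_force: 0.0
```

```bash
python3 -c "
from h import *
rows((.484,.3412,.041,5.7))"
```

```text
t 37.07 grasp [0.4812 0.3398 0.1911] yaw 5.65 tilt [-0.009  0.003 -1.   ] open 0.0791
(0.484, 0.3412, 0.041, 5.7) -> [ 0.29 -0.11 15.01] [ 0.003  0.009 -0.001] n>=3.6
```

Request:
arm_command:
  plan:
    - [[0.3,0,4.1,0,0.009,0],[0.3,0,8.2,0,0.009,0],[0.3,0,12,0,0.009,0],[0.3,0,14.2,0,0.009,0],[0.3,0,15,0,0.009,0],[0.3,0,15,0,0.009,0]]

```text
t: 37.57
tool_pos: [0.484, 0.3386, 0.1944]
tool_rot: [3.134, 0.15, -0.005]
contact_force: [-0.0, -0.1, -0.3]
opening: 0.0789
grip_force: 0.0
```

Request:
arm_command:
  plan:
    - [[0,0,0,0,0,0],[0,0,0,0,0,0],[0,0,0,0,0,0],[0,0,0,0,0,0],[0,0,0,0,0,0],[0,0,0,0,0,0]]
  gripper: 1
  force: 90

```text
t: 38.07
tool_pos: [0.4862, 0.3411, 0.2005]
tool_rot: [-3.138, -0.153, -0.011]
contact_force: [-0.1, -2.2, 7.3]
opening: 0.0586
grip_force: 98.7
```

Request:
arm_command:
  plan:
    - [[0,0,-2,0,0,0],[0,0,-5,0,0,0],[0,0,-9,0,0,0],[0,0,-12,0,0,0],[0,0,-14,0,0,0],[0,0,-15,0,0,0],[0,0,-15,0,0,0],[-1.24,0,-14.95,0,0.08,0],[-1.24,0,-14.95,0,0.08,0],[-1.24,0,-14.95,0,0.08,0],[-1.24,0,-14.95,0,0.08,0],[-1.24,0,-14.95,0,0.08,0]]

```text
t: 39.07
tool_pos: [0.4723, 0.3396, 0.3457]
tool_rot: [-3.134, -0.153, -0.125]
contact_force: [0.2, -0.3, -4.1]
opening: 0.0583
grip_force: 99.0
```

Request:
arm_command:
  plan:
    - [[0,0,0,0,0,0],[0,0,0,0,0,0]]

```text
t: 39.23
tool_pos: [0.4725, 0.3397, 0.3467]
tool_rot: [-3.133, -0.153, -0.128]
contact_force: [0.1, 0.3, -4.9]
opening: 0.059
grip_force: 99.0
```

```bash
python3 -c "
from h import *
com();samp(10)"
```

```text
t 39.23 tilt 4.7 F [-0.27 -0.27  4.92] T [ 0.031 -0.088  0.011] |F| 4.94 open 0.059 grip 99.0 pos [0.485 0.341 0.193]
t 39.68
 Fx [-0.27 -0.43 -1.03 -0.8  -0.31 -0.34 -1.48 -0.3   0.23 -0.31] 
 Fz [4.92 5.06 5.34 5.55 4.84 5.85 5.18 5.25 5.75 4.92] 
 Ty [-0.088 -0.033 -0.069 -0.025 -0.054 -0.081 -0.101 -0.034 -0.045 -0.076] 
 e5 [-0.305 -0.31  -0.314 -0.316 -0.318 -0.319 -0.32  -0.32  -0.32  -0.32 ] 
 med F,T,e5 [-3.100e-01 -1.070e-01  5.249e+00 -7.000e-03 -7.600e-02 -1.000e-03
 -3.200e-01]
```

Request:
arm_command:
  plan:
    - [[1.24,0,0.05,0,-0.08,0],[2.47,0,0.2,0,-0.16,0],[2.47,0,0.2,0,-0.16,0],[2.47,0,0.2,0,-0.16,0],[2.47,0,0.2,0,-0.16,0],[2.47,0,0.2,0,-0.16,0],[2.47,0,0.2,0,-0.16,0],[2.47,0,0.2,0,-0.16,0]]

```text
t: 40.4
tool_pos: [0.4963, 0.3422, 0.3472]
tool_rot: [3.13, 0.154, -0.121]
contact_force: [0.6, 1.0, -6.4]
opening: 0.0585
grip_force: 99.2
```

```bash
python3 -c "
from h import *
com();samp(10);rows((.484,.341,.2,5.7))"
```

```text
t 40.4 tilt -4.4 F [ 1.23 -0.91  6.3 ] T [-0.068  0.156 -0.015] |F| 6.48 open 0.0585 grip 99.0 pos [0.484 0.341 0.193]
t 40.85
 Fx [ 1.23  0.5   0.09  0.46  0.98  0.62  0.61  1.51 -0.77  0.78] 
 Fz [6.3  4.29 4.91 5.95 5.45 6.06 4.96 4.5  5.73 5.65] 
 Ty [0.156 0.162 0.148 0.139 0.153 0.14  0.168 0.095 0.153 0.199] 
 e5 [0.361 0.364 0.366 0.368 0.369 0.37  0.37  0.37  0.37  0.37 ] 
 med F,T,e5 [ 6.230e-01 -2.020e-01  5.645e+00 -5.000e-03  1.530e-01 -1.500e-02
  3.700e-01]
t 40.9 grasp [0.4849 0.3407 0.1928] yaw 5.6 tilt [-0.078  0.001 -0.997] open 0.0585
(0.484, 0.341, 0.2, 5.7) -> [-1.34 -0.02 -0.67] [ 0.001  0.078 -0.002] n>=0.4
```

Raising +x sends the ball to the -x end, so a loose ball reduces the torque swing. Case 1 scales like case 3, so both are quiet. Case 2 shows the deficit and the residual offset when level. I put case 1 back and check case 2 with the same small-tilt test.

Request:
arm_command:
  plan:
    - [[-1.25,0,0,0,0.078,0],[-1.25,0,2,0,0.078,0],[-1.25,0,6,0,0.078,0],[-1.25,0,9.5,0,0.078,0],[-1.25,0,12,0,0.078,0],[-1.25,0,13,0,0.078,0],[-1.25,0,13,0,0.078,0]]

```text
t: 41.48
tool_pos: [0.4729, 0.3389, 0.2148]
tool_rot: [3.133, 0.153, -0.01]
contact_force: [-0.8, -0.0, -5.3]
opening: 0.0583
grip_force: 98.7
```

```bash
python3 -c "
from h import *
com();rows((.4855,.341,.046,5.7))"
```

```text
t 41.48 tilt -0.4 F [-0.77 -0.09  5.28] T [-0.018  0.011  0.031] |F| 5.34 open 0.0583 grip 99.0 pos [0.472 0.338 0.06 ]
t 41.48 grasp [0.4719 0.3382 0.0601] yaw 5.6 tilt [-0.007  0.004 -1.   ] open 0.0583
(0.4855, 0.341, 0.046, 5.7) -> [ 1.29 -0.09  1.4 ] [ 0.004  0.007 -0.002] n>=0.5
```

Request:
arm_command:
  plan:
    - [[1.3,-0.15,0,0,0.005,0],[1.3,-0.15,0,0,0.005,0],[1.3,-0.15,0.8,0,0.005,0],[1.3,-0.15,1.2,0,0.005,0],[1.3,-0.15,1.6,0,0.005,0],[1.3,-0.15,1.6,0,0.005,0]]

```text
t: 41.98
tool_pos: [0.4864, 0.3422, 0.2013]
tool_rot: [3.136, 0.154, 0.005]
contact_force: [-0.4, 0.4, -6.3]
opening: 0.0584
grip_force: 99.2
```

```bash
python3 -c "
from h import *
com()"
```

```text
t 41.98 tilt 0.2 F [-0.37 -0.44  6.3 ] T [-0.006 -0.049  0.051] |F| 6.33 open 0.0584 grip 99.0 pos [0.487 0.342 0.047]
```

Not touching yet; a little lower, then release and move over to case 2.

Request:
arm_command:
  plan:
    - [[0,0,0.2,0,0,0],[0,0,0.4,0,0,0],[0,0,0.4,0,0,0]]

```text
t: 42.23
tool_pos: [0.4874, 0.3427, 0.2005]
tool_rot: [3.137, 0.154, 0.008]
contact_force: [-5.4, -3.0, 5.5]
opening: 0.0587
grip_force: 100.1
```

```bash
python3 -c "
from h import *
com()"
```

```text
t 42.23 tilt 0.3 F [-5.62  2.49 -5.52] T [-0.251 -0.798 -0.077] |F| 8.26 open 0.0587 grip 100.0 pos [0.488 0.343 0.046]
```

Request:
arm_command:
  plan:
    - [[0,0,0,0,0,0],[0,0,0,0,0,0],[0,0,0,0,0,0],[0,0,0,0,0,0]]
  gripper: -0.75

```text
t: 42.57
tool_pos: [0.4876, 0.3427, 0.1991]
tool_rot: [3.137, 0.153, 0.01]
contact_force: [-0.1, 0.1, 0.3]
opening: 0.0748
grip_force: 0.0
```

Request:
arm_command:
  plan:
    - [[0,0,-2,0,0,0],[0,0,-6,0,0,0],[0,0,-10,0,0,0],[0,0,-12,0,0,0],[0,3,-12,0,0,0],[0,7,-12,0,0,0],[0,9.5,-12,0,0,0],[0,10,-12,0,0,0],[0,10,-12,0,0,0]]

```text
t: 43.32
tool_pos: [0.4966, 0.2418, 0.3187]
tool_rot: [3.137, 0.149, 0.009]
contact_force: [0.5, 0.5, 0.3]
opening: 0.0747
grip_force: 0.0
```

```bash
python3 -c "
from h import *
tops();rows((.4945,.2413,.045,5.7))"
```

```text
top [411 111 109 182] 14906 [504.3 141.6] [133.  61.] 5.8 0.058
top [118 114 110 181] 14772 [483.8 342.3] [133.  61.] 5.7 0.0581
top [274 114  92 181] 15220 [493.  241.2] [133.  60.] 5.7 0.0581
top [588 345  43  40] 576 [385.6 -11.3] [39. 10.] 53.0 0.0611
t 43.37 grasp [0.4974 0.2428 0.1641] yaw 5.52 tilt [ 0.006  0.001 -1.   ] open 0.0748
(0.4945, 0.2413, 0.045, 5.7) -> [-0.28  0.12 11.9 ] [ 0.001 -0.006 -0.003] n>=2.9
```

Request:
arm_command:
  plan:
    - [[-0.3,0.1,0,0,-0.006,-0.003],[-0.3,0.1,4,0,-0.006,-0.003],[-0.3,0.1,8,0,-0.006,-0.003],[-0.3,0.1,11,0,-0.006,-0.003],[-0.3,0.1,11.9,0,-0.006,-0.003],[-0.3,0.1,11.9,0,-0.006,-0.003]]

```text
t: 43.87
tool_pos: [0.4923, 0.2421, 0.1961]
tool_rot: [3.134, 0.16, -0.012]
contact_force: [-1.1, -0.1, -0.1]
opening: 0.0749
grip_force: 0.0
```

Request:
arm_command:
  plan:
    - [[0,0,0,0,0,0],[0,0,0,0,0,0],[0,0,0,0,0,0],[0,0,0,0,0,0],[0,0,0,0,0,0],[0,0,0,0,0,0]]
  gripper: 1
  force: 90

```text
t: 44.37
tool_pos: [0.4951, 0.2422, 0.2018]
tool_rot: [-3.137, -0.158, -0.005]
contact_force: [-0.5, 0.6, 5.8]
opening: 0.0586
grip_force: 98.9
```

Request:
arm_command:
  plan:
    - [[0,0,-2,0,0,0],[0,0,-5,0,0,0],[0,0,-9,0,0,0],[0,0,-12,0,0,0],[0,0,-14,0,0,0],[0,0,-15,0,0,0],[0,0,-15,0,0,0],[-1.24,0,-14.95,0,0.08,0],[-1.24,0,-14.95,0,0.08,0],[-1.24,0,-14.95,0,0.08,0],[-1.24,0,-14.95,0,0.08,0],[-1.24,0,-14.95,0,0.08,0]]

```text
t: 45.37
tool_pos: [0.4819, 0.2405, 0.3478]
tool_rot: [-3.133, -0.158, -0.12]
contact_force: [0.5, 0.2, -4.1]
opening: 0.0586
grip_force: 98.5
```

Request:
arm_command:
  plan:
    - [[0,0,0,0,0,0],[0,0,0,0,0,0]]

```text
t: 45.53
tool_pos: [0.4821, 0.2406, 0.3488]
tool_rot: [-3.133, -0.158, -0.123]
contact_force: [-0.1, 0.2, -4.3]
opening: 0.0585
grip_force: 98.5
```

```bash
python3 -c "
from h import *
com();samp(10)"
```

```text
t 45.53 tilt 4.5 F [-0.4  -0.24  4.24] T [-0.023 -0.028 -0.006] |F| 4.27 open 0.0585 grip 98.0 pos [0.494 0.242 0.195]
t 45.98
 Fx [-0.4  -0.73 -0.6  -0.49  0.07 -0.25 -1.08  0.18  0.12 -0.2 ] 
 Fz [4.24 4.08 4.6  3.29 4.41 4.34 3.64 4.38 4.86 3.98] 
 Ty [-0.028 -0.087 -0.036  0.02  -0.011  0.026 -0.002  0.047 -0.021 -0.028] 
 e5 [-0.234 -0.24  -0.244 -0.246 -0.248 -0.248 -0.249 -0.249 -0.249 -0.249] 
 med F,T,e5 [-1.980e-01  6.900e-02  4.335e+00  3.000e-03 -2.000e-03 -8.000e-03
 -2.490e-01]
```

Request:
arm_command:
  plan:
    - [[1.24,0,0.05,0,-0.08,0],[2.47,0,0.2,0,-0.16,0],[2.47,0,0.2,0,-0.16,0],[2.47,0,0.2,0,-0.16,0],[2.47,0,0.2,0,-0.16,0],[2.47,0,0.2,0,-0.16,0],[2.47,0,0.2,0,-0.16,0],[2.47,0,0.2,0,-0.16,0]]

```text
t: 46.7
tool_pos: [0.506, 0.2431, 0.3491]
tool_rot: [3.13, 0.158, -0.126]
contact_force: [-0.1, 0.2, -3.8]
opening: 0.0582
grip_force: 98.4
```

```bash
python3 -c "
from h import *
com();samp(10);rows((.4945,.241,.2,5.7),(.692,-.125,.2,5.7))"
```

```text
t 46.7 tilt -4.6 F [ 0.23 -0.22  3.82] T [ 0.035  0.079 -0.024] |F| 3.83 open 0.0582 grip 98.0 pos [0.494 0.242 0.195]
t 47.15
 Fx [ 0.23  0.61  0.8  -0.98  0.65 -0.75  0.34  0.85  1.    0.16] 
 Fz [3.82 4.18 3.82 5.28 3.86 4.67 3.36 5.15 3.6  4.15] 
 Ty [ 0.079  0.057  0.04  -0.011 -0.019 -0.066 -0.049  0.045  0.05   0.053] 
 e5 [0.331 0.321 0.31  0.297 0.283 0.383 0.265 0.272 0.279 0.283] 
 med F,T,e5 [ 3.38e-01 -1.51e-01  4.15e+00 -3.00e-03  4.50e-02 -2.20e-02  2.79e-01]
t 47.2 grasp [0.494  0.2416 0.1948] yaw 5.77 tilt [-0.081  0.001 -0.997] open 0.0583
(0.4945, 0.241, 0.2, 5.7) -> [-1.25  0.09 -0.48] [0.001 0.081 0.001] n>=0.3
(0.692, -0.125, 0.2, 5.7) -> [16.02 38.38  0.  ] [0. 0. 0.] n>=10.0
```

Case 2 is confirmed as the rattler: its torque swing vanishes and the joint 5 effort shows a knock. I level it and carry it to the pad.

Request:
arm_command:
  plan:
    - [[-1.25,0.1,0,0,0.081,0],[-1.25,0.1,0,0,0.081,0]]

```text
t: 47.37
tool_pos: [0.4931, 0.2408, 0.3497]
tool_rot: [3.136, 0.159, 0.001]
contact_force: [-0.0, -0.4, -4.7]
opening: 0.0585
grip_force: 98.6
```

Request:
arm_command:
  plan:
    - [[0.8,2,0,0,0,0],[2.2,5.2,0,0,0,0],[3.6,8.6,0,0,0,0],[5,12,0,0,0,0],[6.4,15.4,0,0,0,0],[7.8,18.8,0,0,0,0],[9.2,22.2,0,0,0,0],[10.6,25.6,0,0,0,0],[12,29,0,0,0,0],[13.4,32.2,0,0,0,0],[14.6,35,0,0,0,0],[15.5,37.2,0,0,0,0]]

```text
t: 48.37
tool_pos: [0.6869, -0.1164, 0.3502]
tool_rot: [3.137, 0.156, -0.002]
contact_force: [0.2, 1.0, -3.9]
opening: 0.0583
grip_force: 98.9
```

Request:
arm_command:
  plan:
    - [[0.4,1,0,0,0,0],[0.4,1,0,0,0,0],[0.4,1,0,0,0,0],[0.4,1,0,0,0,0],[0.4,1,0,0,0,0],[0.4,1,0,0,0,0]]

```text
t: 48.87
tool_pos: [0.6905, -0.1219, 0.3506]
tool_rot: [3.137, 0.16, -0.0]
contact_force: [-0.4, 0.1, -3.9]
opening: 0.0585
grip_force: 99.0
```

```bash
python3 -c "
from h import *
com();rows((.692,-.125,.19,5.7))
im=get_image('side')[0]; cv2.imwrite('pics/end.png',im)"
```

```text
t 48.87 tilt -0.0 F [-0.35 -0.14  3.89] T [ 0.008 -0.013  0.031] |F| 3.91 open 0.0585 grip 99.0 pos [ 0.691 -0.122  0.196]
t 48.87 grasp [ 0.6905 -0.1221  0.1959] yaw 5.86 tilt [-0.     0.001 -1.   ] open 0.0585
(0.692, -0.125, 0.19, 5.7) -> [0.12 0.32 0.59] [0.001 0.    0.003] n>=0.2
```

View pics/end.png

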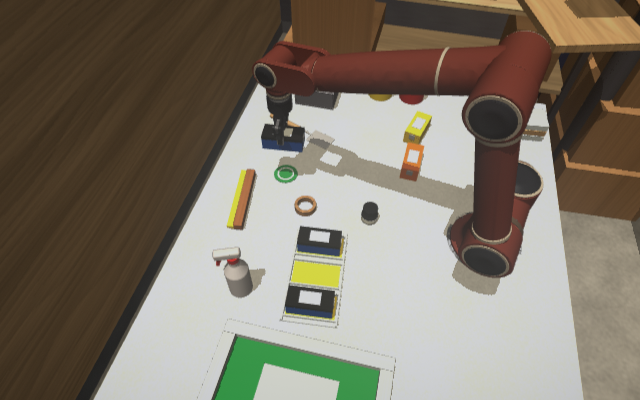

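The picture shows the two quiet cases standing in bays 0 and 2 at (310,300) and (320,240). The held case hangs level over the pad at (283,137), and the bystanders have not moved. I make a last small centring and settle.

Request:
arm_command:
  plan:
    - [[0.1,0.3,0.6,0,0,0],[0.1,0.3,0.6,0,0,0],[0.1,0.3,0.6,0,0,0],[0.1,0.3,0.6,0,0,0],[0.1,0.3,0.6,0,0,0],[0.1,0.3,0.6,0,0,0],[0.1,0.3,0.6,0,0,0],[0.1,0.3,0.6,0,0,0],[0.1,0.3,0.6,0,0,0],[0.1,0.3,0.6,0,0,0]]

```text
t: 49.75
tool_pos: [0.6921, -0.1261, 0.3446]
tool_rot: [3.136, 0.158, 0.001]
contact_force: [-0.1, 0.1, -4.0]
opening: 0.0583
grip_force: 99.0
```

```bash
python3 -c "
from h import *
com();print(finish_job())"
```

```text
t 49.75 tilt 0.0 F [-0.1  -0.12  3.96] T [-0.014 -0.024 -0.016] |F| 3.96 open 0.0583 grip 99.0 pos [ 0.692 -0.126  0.19 ]
the job is handed in; nothing more can be done
None
```

The job is handed in at 49.75 s: the case that started in the middle of the three is the one that rattles, and it is held level over the green pad with its underside about 14 cm up, while the two quiet cases stand in bays 0 and 2. (Case 1 was also lifted a second time for a recheck and put back in bay 0.)

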